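# Slide a goblet into its lane of the stemware rack

## Task

Take the green goblet out of the cardboard tray and stow it in the wooden stemware rack, in the lane that already holds a green goblet at the back: slide it in from the rack's open front, foot under the wooden rails and stem along the slot, until its foot is less than 30 mm from the other green goblet's foot. Leave it standing upright on the rack's board and let go; handle it gently, keep it upright, and do not shift or tip the other goblets or the dish.

Things in the scene. Friction and masses are not known exactly. Their poses are not given: they have to be found in the camera images.
- goblet: The goblet to stow, green glass, standing in the cardboard tray at the start: footed drinking glass, 125 mm tall: round foot 72 mm across, 6 mm thick; stem 14 mm across up to 48 mm above the underside; bowl with straight sides 62 mm across from 74 mm up to the rim at 125 mm; 0.13 to 0.25 kg. Origin: centre of the foot's underside, z up.
- tray: Fixed shallow cardboard tray, 170 mm (its x) by 220 mm (its y), walls 30 mm high and 5 mm thick, floor 5 mm above the table. Origin: centre of its underside. The goblet stands in one half (left or right), the dish in the other.
- dish: White ceramic bowl, 84 mm across, 36 mm high, standing in the other half of the tray; origin: centre of its underside. Leave it alone.
- rack: Fixed wooden stemware rack, dark board, light rails. Origin: centre of its underside; x runs from its open front (the robot's side) to its back, y to the left. Base board 280 mm (x) by 302 mm (y), its top 12 mm above the table. Three straight lanes along x, centred at y = -96, 0 and +96 mm. A back wall 50 mm high closes them at x = 132 mm. From x = -140 to -90 mm the board is bare.
- rack_mouth (a point): Point on the board's top at the mouth of the middle lane (x = -90 mm, y = 0 in the rack's frame). From here to the back two rails overhang each lane from both sides: underside 16 mm, top 24 mm above the board. Between them is an open slot 30 mm wide for the stem; under them the lane is 86 mm wide, for the foot.
- mate_green: Green goblet, the same kind and size as the one to stow, standing at the back of one of the three lanes, about x = 90 mm in the rack's frame; it marks the right lane. Which lane differs from run to run. Origin: centre of its foot's underside.
- goblet_amber: Amber goblet of the same kind and size at the back of another lane. Origin: centre of its foot's underside.
- goblet_clear: Clear goblet of the same kind and size at the back of the remaining lane. Origin: centre of its foot's underside.

How it is judged:
At the end, for the whole second after the job is handed in: The goblet stands upright (0.06 rad), at rest and released, on the rack's board under the rails in the lane of the other green goblet, their centres under 105 mm apart (feet under 33 mm). The goblets in the rack stand upright within 20 mm of where they stood, the dish within 30 mm (horizontal distance between goblet and mate_green below 0.105 m and x of goblet in the frame of rack above -0.05 m and z of goblet in the frame of rack between 0.009 and 0.016 m and angle between each of goblet, mate_green, goblet_amber, goblet_clear's own z axis and vertical below 0.06 rad and distance of each of mate_green, goblet_amber, goblet_clear from where it was at the start of the episode below 0.02 m and distance of dish from where it was at the start of the episode below 0.03 m and linear speed of goblet below 0.02 m/s and contact force between goblet and the fingers below 0.1 N); the robot touches nothing.
It fails at once if a goblet in the rack is shifted by more than 20 mm or tipped by more than 0.3 rad (distance of any of mate_green, goblet_amber, goblet_clear from where it was at the start of the episode above 0.02 m or angle between any of mate_green, goblet_amber, goblet_clear's own z axis and vertical above 0.3 rad).
It fails at once if the dish is shifted by more than 30 mm or tipped by more than 0.3 rad (distance of dish from where it was at the start of the episode above 0.03 m or angle between dish's own z axis and vertical above 0.3 rad).
It fails at once if the goblet to stow is tipped by more than 0.6 rad (angle between goblet's own z axis and vertical above 0.6 rad).
It fails at once if the goblet is banged or forced against the rack with more than 40 N (contact force between goblet and rack above 40 N).
It also fails if it takes over 42 s, if anything falls off the work surface, if the arm or the gripper's body presses on something with over 40 N, if the wrist force passes 120 N, or if a joint passes its speed limit or range.

## Robot

A 7-joint arm with a two-finger parallel gripper is mounted at the origin on the work surface. World frame = base frame: x ahead of the robot, y to its left, z up, the work surface at z = 0. Lengths are in m, angles in rad, forces in N, time in s.
With the tool pointing down it reaches from about 0.4 to 0.85 m from the base axis. Payload 10.4 kg.
Tool frame: the origin (TCP) lies on the centre line of the jaws, within the pads' length; the fingertips stand 14 mm ahead of it and the grasp point (between the pads) lies 5 mm behind it (tip_reach is the z of the fingertips in the tool frame, in m); z points along the fingers, x is the direction in which the jaws open and shut, and the axes are right-handed (so a half turn about z gives the same grasp; the last joint's range is limited). The gripper opens to 87 mm and grips with 3 to 60 N. Pads are 19 mm wide; open, the fingers measure 117 mm over their backs; the gripper's body (75 mm by 190 mm) begins 51 mm behind the grasp point.
Start: joints at [1.177, 0.332, -0.065, 1.46, 0.022, 1.35, -0.088], TCP at [0.226, -0.583, 0.237] pointing down, gripper open.
Joint ranges: [-2.6, 2.6], [-0.5, 2.12], [-1.47, 1.34], [0.16, 2.42], [-1.27, 4.41], [0.06, 2.06], [-2.6, 2.6]. Speed limits (rad/s): [2.22, 2.22, 2.79, 2.79, 3.14, 3.14, 3.14].

## Interface

Orientations are given as a unit quaternion [x, y, z, w].
In Python, from bench import * gives the robot as it stands.
- The arm moves only by the tool carry_out, never from a script. Its argument "rows" is a list of rows, each a list of 5 numbers: the closure, from -1 (fully open) to 1 (shut), so that 0 is half open, then the shift along the tool's x, y, z in units of 30 mm (1.0 is 30 mm), then the turn about the tool's z in units of 5 degrees (1.0 is 5 degrees). In form: [[jaw, x, y, z, turn], ...]. A call has 1 to 20 rows; each row shifts and turns the pose as measured when the row begins, along the tool's axes as they then stand; what a row does not reach is not made up. A row lasts 1/12 s, in which the tool goes at most 41.7 mm and 7.16 degrees, less where a joint would pass 70% of its speed; a pose out of reach is approached as far as the arm can. A call is refused whole if a number of a shift passes 1 or a number of a turn 1, either way. A call with a gripper value outside its range is refused whole. The fingers move at their own pace and stop on an object; "force" is the grip in N (left out, the last holds). Time passes only in rows, so rows that do not move let the fingers close. It gives the time, the measured TCP pose, the force and the opening at its end, in the units of the state.
- read_state(): the state, without advancing time (a new reading comes with each control period).
- camera(name): name is "side" or "top"; returns the picture (384x512x3 uint8, blue, green, red); there is no depth.
- camera_info(name): a dict with "fx", "fy", "cx", "cy" (pixels), "extrinsics" (4x4, takes a point from camera to world coordinates). Camera axes: x right, y down, z forward; pixel columns grow to the right and rows downward; lengths in m; the calibration is good to about 2 mm. A picture is of the moment at which its call begins. camera_info takes no time and is no camera call.
- close_job(): hands the job in, once; it reports no verdict.
Trained networks look in the newest picture that a camera, given by its name, has taken for a name from the list of things; names that differ only in an ending like _2 or _b are one class to them, and where a whole thing is asked for, a point or a joint stands for the part that bears it (a point fixed in the world has none). Each returns a list of dicts, best first, with "conf" (0 to 1); they miss things now and then, are a little off and sometimes report something else, mostly with a low value. They report only what shows in the picture. A call takes as long as a camera call.
- recognise(query, camera): "box" ([centre column, centre row, width, height] in pixels, round what is visible of it).
- silhouettes(query, camera): "mask" (384x512 bool, what is visible of it) and "box" ([centre column, centre row, width, height] in pixels, round what is visible of it).
- pinpoint(query, camera): "xy" ([column, row] in pixels: a listed point, or the origin of a listed thing).
The state is a dict: "time": time; "joint_positions": joint angles; "joint_vel": joint speeds; "joint_torque": joint torques, N m; "ee_pos": TCP position; "eef_rot": TCP orientation; "ft_force": force on the tool from outside, world axes, zero at the start; "torque": the same for the moment, N m; "width": finger opening in m.
Only numpy, scipy, OpenCV 4.12 (cv2) and the standard library are available. Lean on these libraries where they do the work, as an engineer would, in place of code of your own. Each camera call takes 0.05 s, during which the arm holds its last target. There are 200 camera calls.

## Working session

There is one attempt and no reset: what is moved stays moved. The work goes in short steps, Python scripts to look and compute and a tool call to move; the robot and the scene stay as the last step left them, time stands still between calls to the robot, and variables do not carry over. Pictures are saved under pics/ and viewed, about 8 in all and at most 12, crops included, and the job is handed in when it is done.

Besides the shell and the picture viewer there is one more tool, called after ">>>" as name(argument=value, ...), one argument or row to a line, values as JSON. carry_out: Moves the arm, as the interface text tells. Its arguments: {"type":"object","properties":{"rows":{"type":"array","items":{"type":"array","items":{"type":"number"}}},"force":{"type":"number"}},"required":["rows"]}

```bash
mkdir -p pics
cat > h.py <<'E'
from bench import *
import numpy as np, cv2
def ray(cam,uv):
    i=camera_info(cam);E=np.array(i["extrinsics"])
    d=E[:3,:3]@np.array([(uv[0]-i["cx"])/i["fx"],(uv[1]-i["cy"])/i["fy"],1]);return E[:3,3],d
def at_z(cam,uv,z):
    o,d=ray(cam,uv);return o+d*(z-o[2])/d[2]
def proj(cam,p):
    i=camera_info(cam);E=np.array(i["extrinsics"]);q=E[:3,:3].T@(np.array(p)-E[:3,3])
    return np.array([i["fx"]*q[0]/q[2]+i["cx"],i["fy"]*q[1]/q[2]+i["cy"]])
E
python3 - <<'E'
from h import *
np.set_printoptions(precision=3,suppress=True)
s=read_state();print(s["time"],s["ee_pos"],s["eef_rot"],s["width"])
Z=dict(goblet=.005,tray=0,dish=.005,rack=0,rack_mouth=.012,mate_green=.012,goblet_amber=.012,goblet_clear=.012)
for c in("top","side"):
    im=camera(c);cv2.imwrite(f"pics/{c}0.png",im);print(c,np.array(camera_info(c)["extrinsics"])[:3,3])
    for q in Z:
        for r in pinpoint(q,c)[:2]: print(q,round(r["conf"],2),np.array(r["xy"]),at_z(c,r["xy"],Z[q]))
E
```

```text
0.0 [ 0.226 -0.582  0.236] [ 0.825 -0.565 -0.001 -0.   ] 0.08705043939108847
top [ 0.484 -0.071  1.109]
goblet 0.86 [370.1 213.1] [ 0.539 -0.346  0.005]
tray 0.76 [348.5 224.9] [ 0.511 -0.294  0.   ]
dish 0.75 [326.7 235.3] [ 0.485 -0.239  0.005]
rack 0.68 [168.  184.4] [0.612 0.152 0.   ]
rack_mouth 0.69 [163.2 219.3] [0.526 0.16  0.012]
mate_green 0.6 [169.4 151.4] [0.693 0.147 0.012]
goblet_amber 0.74 [126.3 146.5] [0.706 0.253 0.012]
goblet_clear 0.83 [208.3 155.9] [0.681 0.051 0.012]
side [0.549 0.598 0.584]
goblet 0.65 [273.8 144.3] [ 0.534 -0.331  0.005]
tray 0.7 [279.7 156.8] [ 0.518 -0.277  0.   ]
dish 0.92 [287.5 162.8] [ 0.498 -0.242  0.005]
rack 0.84 [233.  289.6] [0.606 0.162 0.   ]
rack_mouth 0.77 [282.3 288.2] [0.517 0.164 0.012]
rack_mouth 0.48 [279.8 155.3] [ 0.519 -0.266  0.012]
mate_green 0.87 [184.2 278.7] [0.697 0.15  0.012]
goblet_amber 0.93 [164.  324.8] [0.713 0.246 0.012]
goblet_clear 0.63 [197.2 242. ] [0.688 0.057 0.012]
```

View pics/top0.png

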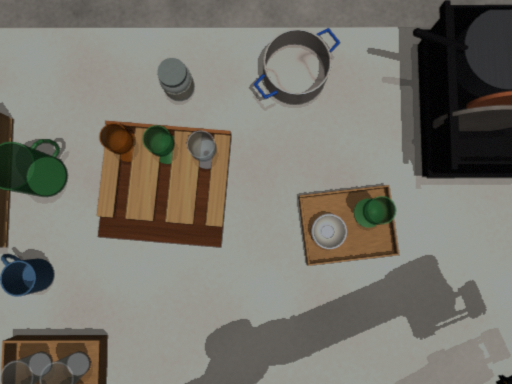

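View pics/side0.png

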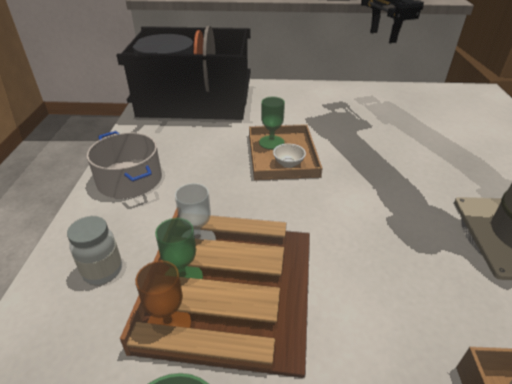

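Top view: the tray goblet is at about (375,210), the dish is to its left, and mate_green is in the middle lane at (160,140). Next I rectify the rack rails (z=36 mm) and the goblet's rim plane (z=130 mm) for precise poses.

Run:
```python
from h import *
np.set_printoptions(precision=4,suppress=True)
def rect(im,x0,y0,w,h,z,k):  # image: right=-y, up=+x ; centre x0,y0
    c=[(x0+h/2,y0+w/2),(x0+h/2,y0-w/2),(x0-h/2,y0-w/2),(x0-h/2,y0+w/2)]
    src=np.float32([proj("top",(a,b,z)) for a,b in c]);W,H=int(w*k),int(h*k)
    return cv2.warpPerspective(im,cv2.getPerspectiveTransform(src,np.float32([(0,0),(W,0),(W,H),(0,H)])),(W,H),flags=cv2.INTER_CUBIC)
im=camera("top")
a=rect(im,.61,.155,.36,.36,.036,1500)
b=rect(im,.54,-.335,.12,.12,.130,2000); f=rect(im,.54,-.335,.12,.12,.011,2000)
for g in(b,f):
    for t in range(0,241,20): cv2.line(g,(t,0),(t,240 if t%100==20 else 4),(255,255,255),1);cv2.line(g,(0,t),(240 if t%100==20 else 4,t),(255,255,255),1)
P=np.full((540,790,3),40,np.uint8);P[:540,:540]=a;P[0:240,545:785]=b;P[260:500,545:785]=f
cv2.imwrite("pics/rect.png",P)
for q in("goblet","mate_green","rack","goblet_amber","goblet_clear"):
    for c in("top","side"):
        if c=="side" and q=="goblet": camera("side")
        r=silhouettes(q,c)
        if r:
            m=r[0]["mask"].astype(np.uint8);cs=max(cv2.findContours(m,0,2)[0],key=cv2.contourArea)
            R=cv2.minAreaRect(cs);print(q,c,round(r[0]["conf"],2),np.array(r[0]["box"]),R)
            if q=="rack" and c=="top":
                for p in cv2.boxPoints(R): print("  ",p,at_z("top",p,.012))
```

```text
goblet top 0.79 [377.1 210.5  48.3  34.4] ((374.91180419921875, 211.1470947265625), (28.861740112304688, 42.44373321533203), 75.96376037597656)
goblet side 0.79 [273.1 121.5  26.4  56.2] ((271.5, 122.0), (50.0, 25.0), 90.0)
mate_green top 0.97 [157.9 144.8  30.1  38.1] ((161.10940551757812, 143.05764770507812), (40.503448486328125, 28.570693969726562), 39.09385681152344)
mate_green side 0.72 [177.2 248.6  46.3  62.2] ((177.52926635742188, 249.43057250976562), (64.57147979736328, 38.074188232421875), 79.15969848632812)
rack top 0.88 [164.7 180.6 134.9 127.8] ((164.04827880859375, 183.42068481445312), (127.8900375366211, 118.09066772460938), 4.763641834259033)
   [ 95.4207 236.9517] [0.4834 0.3233 0.012 ]
   [105.2276 119.269 ] [0.7744 0.3074 0.012 ]
   [232.6759 129.8897] [ 0.7465 -0.0092  0.012 ]
   [222.869  247.5724] [0.4567 0.0141 0.012 ]
rack side 0.82 [216.4 293.8 190.9 164.7] ((219.369384765625, 291.0993957519531), (185.8921356201172, 152.79986572265625), 6.088528156280518)
goblet_amber top 0.66 [117.8 143.4  35.3  38. ] ((119.3050308227539, 140.64720153808594), (41.202091217041016, 27.193382263183594), 34.508522033691406)
goblet_amber side 0.63 [162.7 292.2  60.3  66.9] ((161.06539916992188, 296.57305908203125), (73.40975952148438, 45.60701370239258), 74.74488067626953)
goblet_clear top 0.56 [202.9 149.4  27.8  35.3] ((203.59971618652344, 148.22689819335938), (38.27735900878906, 26.826406478881836), 53.746158599853516)
goblet_clear side 0.78 [195.2 211.1  41.8  52.9] ((193.80545043945312, 211.49923706054688), (58.05384826660156, 33.26403045654297), 82.09283447265625)
```

View pics/rect.png

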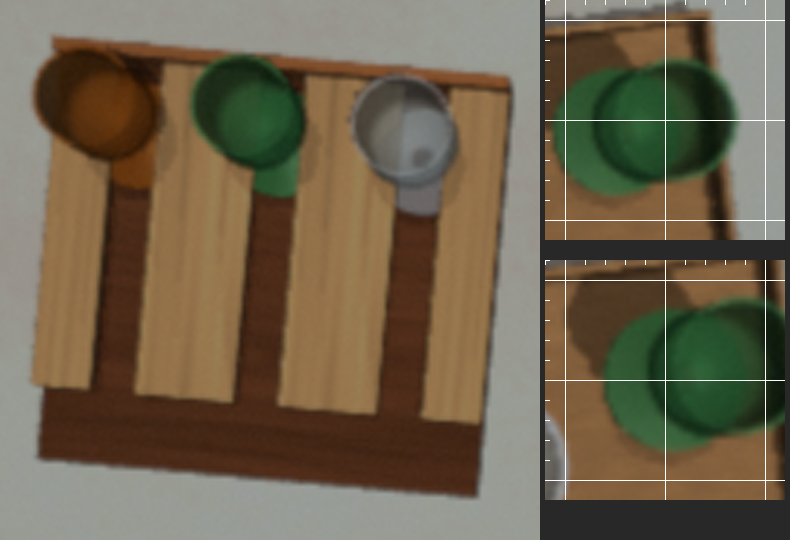

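The rectified view gives:
- **Rack:** yaw is about -4.7°, with the middle mouth at about (0.521, 0.163). The slot edges at columns 235 and 280 are 30 mm apart, as they should be.
- **Goblet:** about (0.540, -0.340); rim and foot circles agree.
- **Mate:** about (0.694, 0.148).

Now I turn the tool so the jaws cross the lane, and move over the goblet.

>>> carry_out(
  rows=[
    [-1,0,0,0,0.9],
    [-1,0,0,0,0.9],
    [-1,0,0,0,0.9],
    [-1,0,0,0,0.9],
    [-1,0,0,0,0.9],
    [-1,0,0,0,0.7],
    [-1,-0.7,-0.8,0,0],
    [-1,-0.7,-0.8,0,0],
    [-1,-0.7,-0.8,0,0],
    [-1,-0.7,-0.8,0,0],
    [-1,-0.7,-0.8,0,0],
    [-1,-0.7,-0.8,0,0],
    [-1,-0.7,-0.8,0,0],
    [-1,-0.7,-0.8,0,0],
    [-1,-0.7,-0.8,0,0],
    [-1,-0.7,-0.8,0,0],
    [-1,0,0,0,0],
  ],
  force=15,
)

```text
time: 2.92
ee_pos: [0.4961, -0.3932, 0.2358]
eef_rot: [-0.665, 0.747, -0.0, -0.0]
ft_force: [0.8, 1.1, 0.1]
width: 0.0869
```

```bash
cat > d.py <<'E'
import sys
from h import *
from scipy.spatial.transform import Rotation as Ro
np.set_printoptions(precision=3,suppress=True)
s=read_state();R=Ro.from_quat(s["eef_rot"]).as_matrix()
t=np.array([float(a) for a in sys.argv[1:4]])
print("t",s["time"],"pos",np.array(s["ee_pos"]),"xang",np.degrees(np.arctan2(R[1,0],R[0,0])),"tilt",R[:,2],"w",s["width"],"F",np.array(s["ft_force"]))
print("units to go",R.T@(t-s["ee_pos"])/.03)
E
python3 d.py .540 -.3405 .100
```

```text
t 2.9167 pos [ 0.496 -0.393  0.236] xang -96.59994148417861 tilt [-0.    -0.001 -1.   ] w 0.0869330879787676 F [0.794 1.121 0.137]
units to go [-1.919 -1.253  4.525]
```

>>> carry_out(
  rows=[
    [-1,-0.65,-0.4,0,-0.4],
    [-1,-0.65,-0.4,0,0],
    [-1,-0.5,-0.35,0,0],
    [-1,0,0,0,0],
    [-1,0,0,0,0],
  ],
)

```text
time: 3.33
ee_pos: [0.5384, -0.3389, 0.2351]
eef_rot: [-0.68, 0.733, 0.0, -0.0]
ft_force: [-0.2, -1.0, -0.5]
width: 0.087
```

```bash
python3 d.py .540 -.3405 .100
```

```text
t 3.3333 pos [ 0.538 -0.339  0.235] xang -94.27798166627086 tilt [-0.001 -0.001 -1.   ] w 0.08698707185851501 F [-0.249 -0.985 -0.493]
units to go [ 0.048 -0.062  4.504]
```

Aligned within about 2 mm. I descend and check the view before closing.

>>> carry_out(
  rows=[
    [-1,0.05,-0.06,0.6,0],
    [-1,0,0,0.6,0],
    [-1,0,0,0.6,0],
    [-1,0,0,0.6,0],
    [-1,0,0,0.6,0],
    [-1,0,0,0.5,0],
    [-1,0,0,0.4,0],
    [-1,0,0,0.3,0],
    [-1,0,0,0.2,0],
    [-1,0,0,0,0],
    [-1,0,0,0,0],
  ],
)

```text
time: 4.25
ee_pos: [0.5351, -0.3507, 0.0993]
eef_rot: [-0.677, 0.736, -0.003, -0.002]
ft_force: [0.2, 0.5, 0.9]
width: 0.087
```

```bash
python3 d.py .540 -.3405 .100; python3 -c "
from h import *
a=camera('side')[60:200,190:350];b=camera('top')[140:280,290:450]
cv2.imwrite('pics/g1.png',cv2.resize(np.hstack([a,b]),None,fx=2.5,fy=2.5,interpolation=2))"
```

```text
t 4.25 pos [ 0.535 -0.351  0.099] xang -94.81711675225124 tilt [ 0.001 -0.006 -1.   ] w 0.08695184522191592 F [0.169 0.488 0.888]
units to go [-0.353 -0.133 -0.024]
```

View pics/g1.png

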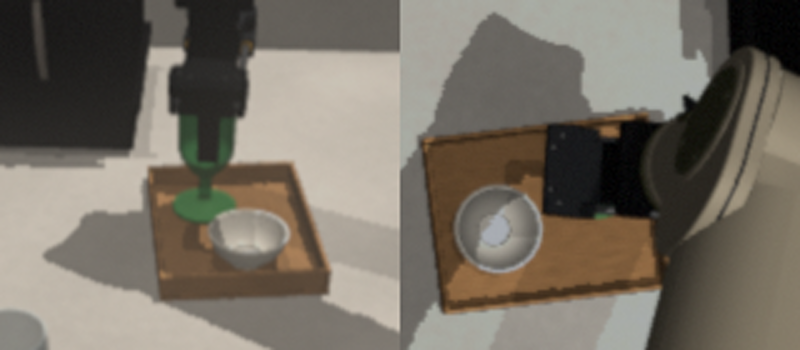

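The jaws straddle the bowl, but the tool drifted about 11 mm sideways during the descent. I correct that before closing.

>>> carry_out(
  rows=[
    [-1,-0.2,-0.1,0,0],
    [-1,-0.15,-0.03,0,0],
    [-1,0,0,0,0],
    [-1,0,0,0,0],
  ],
)

```text
time: 4.68
ee_pos: [0.5423, -0.3395, 0.1023]
eef_rot: [-0.677, 0.736, -0.005, -0.001]
ft_force: [-0.4, -0.1, 0.1]
width: 0.0869
```

```bash
python3 d.py .540 -.3405 .100
```

```text
t 4.6833 pos [ 0.542 -0.339  0.102] xang -94.76300603864675 tilt [ 0.005 -0.008 -1.   ] w 0.08689531685120087 F [-0.424 -0.054  0.146]
units to go [0.04  0.076 0.078]
```

>>> carry_out(
  rows=[
    [-0.7,0,0.07,0,0],
    [-0.55,0,0,0,0],
    [-0.45,0,0,0,0],
    [-0.4,0,0,0,0],
    [-0.3,0,0,0,0],
    [-0.2,0,0,0,0],
    [0,0,0,0,0],
    [0,0,0,0,0],
    [0,0,0,0,0],
  ],
  force=15,
)

```text
time: 5.43
ee_pos: [0.5402, -0.3397, 0.103]
eef_rot: [-0.677, 0.736, -0.006, -0.001]
ft_force: [1.1, -0.3, 0.7]
width: 0.0617
```

```bash
python3 d.py .540 -.3405 .100
```

```text
t 5.4333 pos [ 0.54  -0.34   0.103] xang -94.77310888620254 tilt [ 0.006 -0.009 -1.   ] w 0.06173934409419615 F [ 1.098 -0.316  0.688]
units to go [0.025 0.005 0.1  ]
```

Gripped at 61.7 mm, which matches the bowl, so foot z = TCP z − 0.098. I lift straight up.

>>> carry_out(
  rows=[
    [0,0,0,-0.2,0],
    [0,0,0,-0.3,0],
    [0,0,0,-0.4,0],
    [0,0,0,-0.5,0],
    [0,0,0,-0.5,0],
    [0,0,0,-0.5,0],
    [0,0,0,-0.4,0],
    [0,0,0,-0.2,0],
    [0,0,0,0,0],
  ],
)

```text
time: 6.18
ee_pos: [0.5393, -0.3383, 0.2036]
eef_rot: [-0.677, 0.736, -0.006, -0.001]
ft_force: [0.4, -0.0, -1.8]
width: 0.0619
```

```bash
python3 d.py .461 .168 .190
```

```text
t 6.1833 pos [ 0.539 -0.338  0.204] xang -94.7424026001992 tilt [ 0.007 -0.009 -1.   ] w 0.06188758256354639 F [ 0.399 -0.03  -1.792]
units to go [-16.607   3.999   0.276]
```

>>> carry_out(
  rows=[
    [0,-0.3,0.1,0,0],
    [0,-0.5,0.2,0,0],
    [0,-0.7,0.2,0,0],
    [0,-0.8,0.2,0,0],
    [0,-0.8,0.2,0,0],
    [0,-0.8,0.2,0,0],
    [0,-0.8,0.2,0,0],
    [0,-0.8,0.2,0,0],
    [0,-0.8,0.2,0,0],
    [0,-0.8,0.2,0,0],
    [0,-0.8,0.2,0,0],
    [0,-0.8,0.2,0,0],
    [0,-0.8,0.2,0,0],
    [0,-0.8,0.2,0,0],
    [0,-0.8,0.2,0,0],
    [0,-0.8,0.2,0,0],
    [0,-0.6,0.2,0,0],
    [0,-0.4,0.2,0,0],
    [0,-0.2,0.1,0,0],
    [0,0,0,0,0],
  ],
)

```text
time: 7.85
ee_pos: [0.4436, 0.0909, 0.1861]
eef_rot: [-0.679, 0.734, 0.0, -0.008]
ft_force: [0.2, -0.2, -1.0]
width: 0.0615
```

```bash
python3 d.py .461 .168 .190
```

```text
t 7.85 pos [0.444 0.091 0.186] xang -94.43167484876322 tilt [-0.013 -0.011 -1.   ] w 0.06154849642393282 F [ 0.241 -0.164 -0.974]
units to go [-2.605 -0.378 -0.166]
```

>>> carry_out(
  rows=[
    [0,-0.5,-0.08,0,0],
    [0,-0.5,-0.08,0,0],
    [0,-0.5,-0.08,0,0],
    [0,-0.4,-0.08,0,0],
    [0,-0.3,-0.05,0,0],
    [0,-0.2,0,0,0],
    [0,0,0,0,0],
    [0,0,0,0,0],
  ],
)

```text
time: 8.52
ee_pos: [0.4604, 0.1577, 0.1822]
eef_rot: [-0.676, 0.736, -0.0, -0.011]
ft_force: [0.4, -0.5, -0.8]
width: 0.0617
```

```bash
python3 d.py .461 .168 .116
```

```text
t 8.5167 pos [0.46  0.158 0.182] xang -94.86320401101422 tilt [-0.016 -0.016 -1.   ] w 0.06165784015979793 F [ 0.427 -0.544 -0.799]
units to go [-0.382 -0.022  2.199]
```

>>> carry_out(
  rows=[
    [0,-0.2,0,0.3,0],
    [0,-0.1,0,0.3,0],
    [0,0,0,0.3,0],
    [0,0,0,0.3,0],
    [0,0,0,0.3,0],
    [0,0,0,0.2,0],
    [0,0,0,0.1,0],
    [0,0,0,0,0],
    [0,0,0,0,0],
  ],
)

```text
time: 9.27
ee_pos: [0.4592, 0.1628, 0.1202]
eef_rot: [-0.675, 0.738, -0.0, -0.013]
ft_force: [-0.9, 0.3, -1.5]
width: 0.0616
```

```bash
python3 d.py .461 .168 .116;python3 -c "
from h import *
a=camera('side')[180:384,130:390];b=camera('top')[100:304,60:320]
cv2.imwrite('pics/g2.png',cv2.resize(np.hstack([a,b]),None,fx=1.5,fy=1.5,interpolation=2))"
```

```text
t 9.2667 pos [0.459 0.163 0.12 ] xang -95.06775676665953 tilt [-0.019 -0.018 -1.   ] w 0.061594352947218066 F [-0.864  0.338 -1.494]
units to go [-0.179 -0.048  0.136]
```

View pics/g2.png

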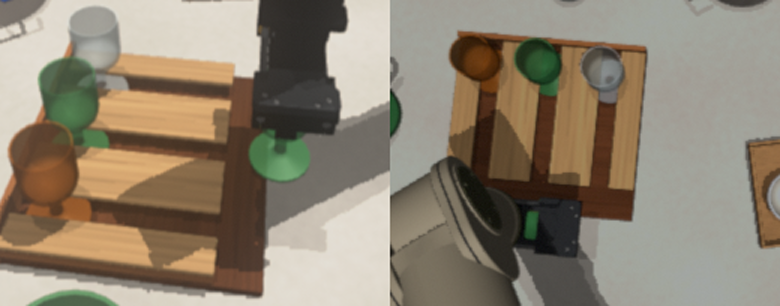

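The goblet hangs upright in front of the middle lane, with its foot at about side pixel (317,283). I verify the foot's lateral position against the lane with the side camera, including the slot edges.

Run:
```python
from h import *
np.set_printoptions(precision=4,suppress=True)
im=camera("side");hsv=cv2.cvtColor(im,cv2.COLOR_BGR2HSV)
m=cv2.inRange(hsv,(45,60,40),(85,255,255));m[:,:285]=0;m[:265]=0;m[312:]=0
c=max(cv2.findContours(m,0,2)[0],key=cv2.contourArea);x,y,w,h=cv2.boundingRect(c)
(ex,ey),ax,an=cv2.fitEllipse(cv2.convexHull(c));print((x,y,w,h),(ex,ey),ax,an)
print("foot from ellipse",at_z("side",(ex,ey),.028))
# expected outline for a foot centred at p
for p in((.459,.163),(.459,.160),(.459,.166)):
    t=np.linspace(0,6.283,90);q=np.array([proj("side",(p[0]+.036*np.cos(a),p[1]+.036*np.sin(a),zz)) for a in t for zz in(.022,.028)])
    print(p,q.min(0),q.max(0))
for r in pinpoint("goblet","side")[:3]: print(r["conf"],r["xy"],at_z("side",r["xy"],.022))
M=np.array([.521,.163])
for s in(-1,1): print("slot edge px",proj("side",(*(M+s*.015*np.array([.082,.9966])),.036)))
cv2.imwrite("pics/s3.png",cv2.resize(im[230:320,230:350],None,fx=6,fy=6,interpolation=2))
```

```text
(296, 265, 41, 36) (316.1297302246094, 282.21417236328125) (37.45113754272461, 40.95564270019531) 94.98348999023438
foot from ellipse [0.4578 0.1603 0.028 ]
(0.459, 0.163) [294.9407 267.5518] [336.1892 302.7105]
(0.459, 0.16) [294.8788 266.2867] [335.987 301.225]
(0.459, 0.166) [295.0032 268.8251] [336.3927 304.2065]
0.75 [315.3, 281.3] [0.4582 0.1536 0.022 ]
slot edge px [281.2904 272.6339]
slot edge px [280.0389 286.2066]
```

View pics/s3.png

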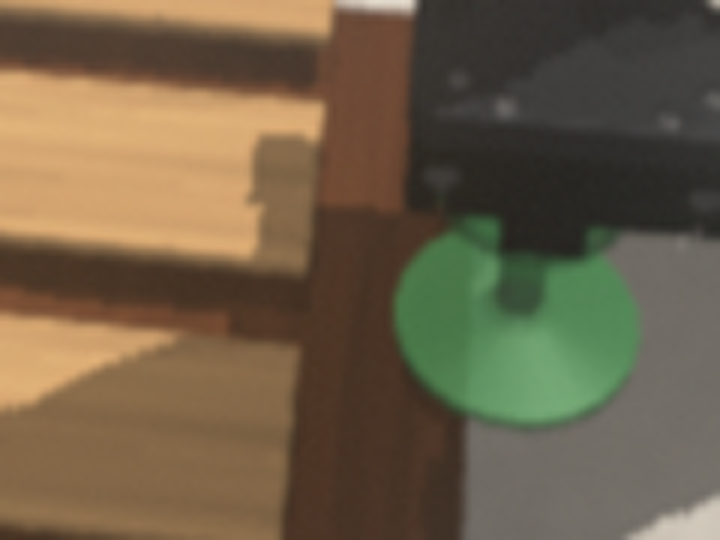

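The foot is at y≈0.160, about 8 mm right of the lane line (0.168). The predicted slot corners match the picture. I correct sideways and down.

>>> carry_out(
  rows=[
    [0,-0.15,0,0.1,0],
    [0,-0.1,0,0.08,0],
    [0,0,0,0,0],
    [0,0,0,0,0],
  ],
)

```text
time: 9.8
ee_pos: [0.4609, 0.1717, 0.1158]
eef_rot: [-0.675, 0.738, -0.001, -0.012]
ft_force: [-0.3, -0.3, -1.5]
width: 0.062
```

```bash
python3 d.py .460 .1705 .1145
```

```text
t 9.8 pos [0.461 0.172 0.116] xang -95.06560229104066 tilt [-0.016 -0.017 -1.   ] w 0.06198474187602371 F [-0.27  -0.253 -1.519]
units to go [0.041 0.024 0.043]
```

>>> carry_out(
  rows=[
    [0,0.03,-0.2,0.03,0],
    [0,0,-0.2,0,0],
    [0,0,-0.2,0,0],
    [0,0,-0.2,0,0],
    [0,0,0,0,0],
    [0,0,0,0,0],
  ],
)

```text
time: 10.3
ee_pos: [0.4881, 0.168, 0.1143]
eef_rot: [-0.675, 0.738, -0.001, -0.012]
ft_force: [0.8, -0.5, -1.4]
width: 0.0618
```

```bash
python3 d.py .522 .1655 .1145
```

```text
t 10.3 pos [0.488 0.168 0.114] xang -95.1082896631391 tilt [-0.016 -0.017 -1.   ] w 0.0617765902709418 F [ 0.762 -0.529 -1.429]
units to go [-0.019 -1.133 -0.021]
```

>>> carry_out(
  rows=[
    [0,-0.02,-0.2,-0.02,0],
    [0,0,-0.2,0,0],
    [0,0,-0.2,0,0],
    [0,0,-0.2,0,0],
    [0,0,-0.2,0,0],
    [0,0,0,0,0],
    [0,0,0,0,0],
  ],
)

```text
time: 10.88
ee_pos: [0.5216, 0.1654, 0.1143]
eef_rot: [-0.675, 0.738, -0.001, -0.012]
ft_force: [-0.0, -0.3, -2.1]
width: 0.0618
```

```bash
python3 d.py .567 .1618 .1145; python3 -c "
from h import *
im=camera('side')
cv2.imwrite('pics/s4.png',cv2.resize(im[210:340,130:330],None,fx=4,fy=4,interpolation=2))"
```

```text
t 10.8833 pos [0.522 0.165 0.114] xang -95.14149341517295 tilt [-0.016 -0.017 -1.   ] w 0.061775510150170736 F [-0.013 -0.298 -2.051]
units to go [-0.015 -1.517 -0.027]
```

View pics/s4.png

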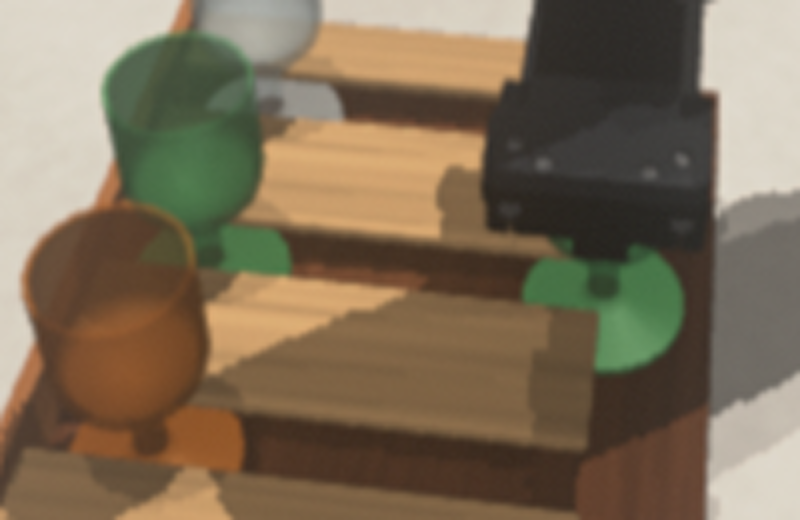

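The foot's front half is now under the rails at the mouth of the middle lane, with the stem in the slot (crop 603,280) and no contact force. I carry on along the lane, checking halfway.

>>> carry_out(
  rows=[
    [0,-0.02,-0.2,-0.02,0],
    [0,0,-0.2,0,0],
    [0,0,-0.2,0,0],
    [0,0,-0.2,0,0],
    [0,0,-0.2,0,0],
    [0,0,-0.2,0,0],
    [0,0,-0.1,0,0],
    [0,0,0,0,0],
    [0,0,0,0,0],
  ],
)

```text
time: 11.68
ee_pos: [0.5648, 0.162, 0.1142]
eef_rot: [-0.675, 0.738, -0.001, -0.012]
ft_force: [0.6, 0.0, -1.3]
width: 0.0617
```

```bash
python3 d.py .606 .1565 .1145
```

```text
t 11.6833 pos [0.565 0.162 0.114] xang -95.14925861432353 tilt [-0.016 -0.017 -1.   ] w 0.061746001674558265 F [ 0.644  0.012 -1.273]
units to go [ 0.06  -1.385 -0.03 ]
```

>>> carry_out(
  rows=[
    [0,0.02,-0.2,-0.02,0],
    [0,0,-0.2,0,0],
    [0,0,-0.2,0,0],
    [0,0,-0.2,0,0],
    [0,0,-0.2,0,0],
    [0,0,-0.2,0,0],
    [0,0,-0.1,0,0],
    [0,0,0,0,0],
    [0,0,0,0,0],
  ],
)

```text
time: 12.43
ee_pos: [0.6078, 0.1573, 0.1139]
eef_rot: [-0.674, 0.738, -0.001, -0.012]
ft_force: [0.2, -0.9, -1.0]
width: 0.0614
```

```bash
python3 d.py .607 .158 .110
python3 - <<'E'
from h import *
np.set_printoptions(precision=4,suppress=True)
im=camera("side")
for q in("goblet","mate_green"):
    for r in pinpoint(q,"side")[:2]: print(q,r["conf"],r["xy"],at_z("side",r["xy"],.012))
cv2.imwrite('pics/s5.png',cv2.resize(im[210:340,130:330],None,fx=4,fy=4,interpolation=2))
E
```

```text
t 12.4333 pos [0.608 0.157 0.114] xang -95.15928098506723 tilt [-0.016 -0.018 -1.   ] w 0.06136232456662894 F [ 0.19  -0.9   -1.041]
units to go [-0.024  0.028  0.131]
goblet 0.82 [232.6, 278.9] [0.6081 0.1469 0.012 ]
mate_green 0.78 [183.2, 277.2] [0.6994 0.147  0.012 ]
```

View pics/s5.png

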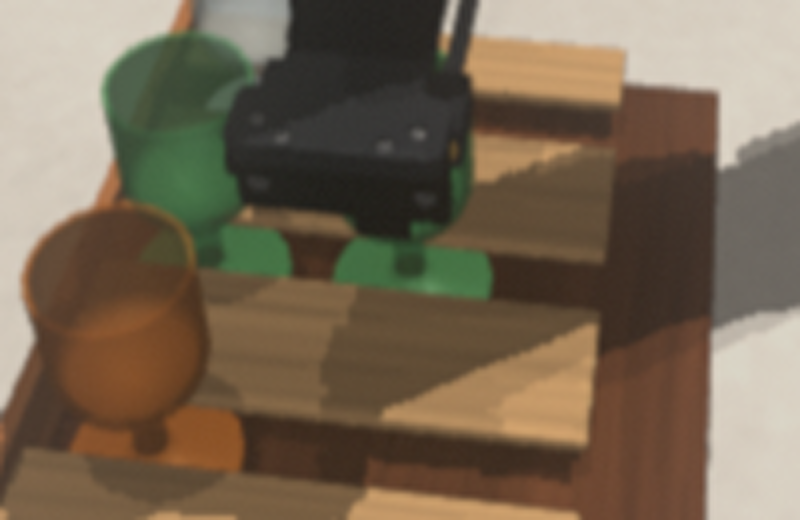

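The gap between the feet (crop columns 292 to 333) is about 18 mm, which is under 30, and nothing is touching. I lower gently onto the board.

>>> carry_out(
  rows=[
    [0,0,0,0.05,0],
    [0,0,0,0.04,0],
    [0,0,0,0.02,0],
    [0,0,0,0.0,0],
    [0,0,0,0,0],
  ],
)

```text
time: 13.0
ee_pos: [0.6067, 0.1575, 0.1106]
eef_rot: [-0.675, 0.738, -0.001, -0.012]
ft_force: [-0.3, -0.2, -1.6]
width: 0.0619
```

```bash
python3 d.py .607 .158 .110
```

```text
t 13.0 pos [0.607 0.158 0.111] xang -95.09509038390357 tilt [-0.016 -0.018 -1.   ] w 0.061863223680731376 F [-0.348 -0.248 -1.554]
units to go [-0.017 -0.01   0.02 ]
```

>>> carry_out(
  rows=[
    [0,0,0,0.03,0],
    [0,0,0,0.02,0],
    [0,0,0,0,0],
    [0,0,0,0,0],
  ],
)

```text
time: 13.33
ee_pos: [0.6074, 0.1573, 0.1107]
eef_rot: [-0.675, 0.738, -0.002, -0.011]
ft_force: [-0.2, 0.5, -1.5]
width: 0.062
```

```bash
python3 d.py .607 .158 .110
```

```text
t 13.3333 pos [0.607 0.157 0.111] xang -95.12659023587703 tilt [-0.014 -0.018 -1.   ] w 0.06195673299571676 F [-0.228  0.459 -1.543]
units to go [-0.023  0.014  0.022]
```

>>> carry_out(
  rows=[
    [0,0,0,0.06,0],
    [0,0,0,0.03,0],
    [0,0,0,0,0],
  ],
)

```text
time: 13.58
ee_pos: [0.6081, 0.1563, 0.1101]
eef_rot: [-0.674, 0.738, -0.003, -0.011]
ft_force: [0.9, 0.1, -1.5]
width: 0.0619
```

```bash
python3 d.py .607 .158 .110
```

```text
t 13.5833 pos [0.608 0.156 0.11 ] xang -95.17942485710131 tilt [-0.012 -0.02  -1.   ] w 0.06192370136960793 F [ 0.873  0.099 -1.526]
units to go [-0.053  0.041  0.002]
```

>>> carry_out(
  rows=[
    [0,-0.02,0,0.06,0],
    [0,0,0,0.03,0],
    [0,0,0,0,0],
  ],
)

```text
time: 13.83
ee_pos: [0.6089, 0.1562, 0.1098]
eef_rot: [-0.674, 0.739, -0.004, -0.011]
ft_force: [0.3, 0.6, -2.3]
width: 0.0618
```

```bash
python3 d.py .607 .158 .110
```

```text
t 13.8333 pos [0.609 0.156 0.11 ] xang -95.23108029017814 tilt [-0.01  -0.021 -1.   ] w 0.06175215910382179 F [ 0.348  0.599 -2.265]
units to go [-0.053  0.069 -0.007]
```

>>> carry_out(
  rows=[
    [0,0,0,0.08,0],
    [0,0,0,0.08,0],
    [0,0,0,0,0],
  ],
)

```text
time: 14.08
ee_pos: [0.6108, 0.1561, 0.1092]
eef_rot: [-0.674, 0.739, -0.006, -0.009]
ft_force: [0.2, -0.4, -1.9]
width: 0.0616
```

```bash
python3 d.py .607 .158 .110
```

```text
t 14.0833 pos [0.611 0.156 0.109] xang -95.27827536629215 tilt [-0.005 -0.022 -1.   ] w 0.061566053890339006 F [ 0.181 -0.412 -1.892]
units to go [-0.052  0.133 -0.027]
```

TCP height says the foot is at board level within about 1 mm. I release slowly.

>>> carry_out(
  rows=[
    [-0.42,0,0,0,0],
    [-0.46,0,0,0,0],
    [-0.5,0,0,0,0],
    [-0.55,0,0,0,0],
    [-0.6,0,0,0,0],
    [-0.7,0,0,0,0],
    [-0.7,0,0,0,0],
  ],
  force=5,
)

```text
time: 14.67
ee_pos: [0.6105, 0.1562, 0.1071]
eef_rot: [-0.674, 0.739, -0.006, -0.009]
ft_force: [0.3, 0.6, 0.1]
width: 0.0725
```

```bash
python3 d.py .607 .156 .110;  python3 - <<'E'
from h import *
np.set_printoptions(precision=4,suppress=True)
im=camera("side")
for q in("goblet","mate_green"):
    for r in pinpoint(q,"side")[:2]: print(q,r["conf"],r["xy"],at_z("side",r["xy"],.012))
cv2.imwrite('pics/s6.png',cv2.resize(im[210:340,130:330],None,fx=4,fy=4,interpolation=2))
E
```

```text
t 14.6667 pos [0.61  0.156 0.107] xang -95.26310328816409 tilt [-0.006 -0.021 -1.   ] w 0.07249547092316348 F [0.303 0.633 0.114]
units to go [ 0.018  0.115 -0.095]
goblet 0.89 [232.2, 281.5] [0.6083 0.1528 0.012 ]
mate_green 0.79 [184.5, 279.6] [0.696  0.1523 0.012 ]
```

View pics/s6.png

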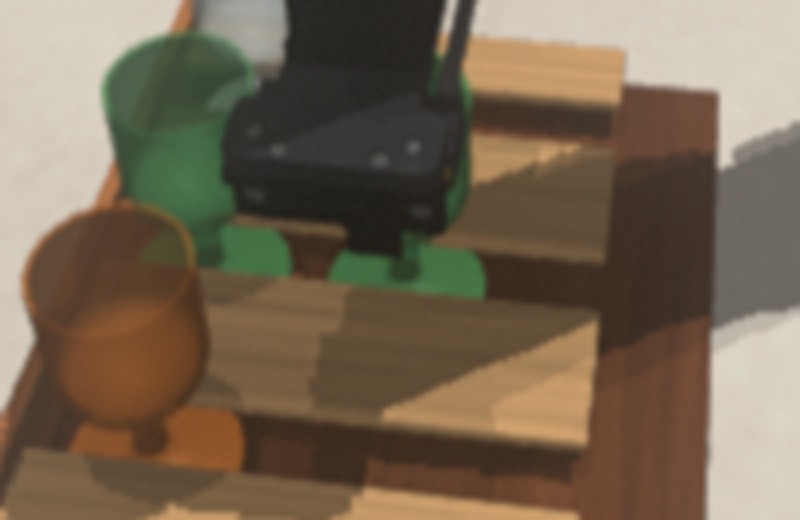

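Released: the wrist force is about 0, the goblet is standing, and the foot gap (columns 292 to 328) is about 16 mm. I open fully and rise in stages, watching for drift.

>>> carry_out(
  rows=[
    [-0.85,0,0,0,0],
    [-1,0,0,0,0],
    [-1,0,0,0,0],
    [-1,0,0,-0.2,0],
    [-1,0,0,-0.3,0],
    [-1,0,0,0,0],
  ],
)

```text
time: 15.32
ee_pos: [0.6105, 0.1566, 0.1237]
eef_rot: [-0.674, 0.739, -0.006, -0.009]
ft_force: [-0.1, 0.8, 0.3]
width: 0.0866
```

```bash
python3 d.py .608 .156 .250
```

```text
t 15.3167 pos [0.61  0.157 0.124] xang -95.24965161537533 tilt [-0.006 -0.021 -1.   ] w 0.08662278387678754 F [-0.119  0.765  0.311]
units to go [ 0.12   0.099 -4.209]
```

>>> carry_out(
  rows=[
    [-1,0,0,-0.4,0],
    [-1,0,0,-0.5,0],
    [-1,0,0,-0.5,0],
    [-1,0,0,-0.5,0],
    [-1,0,0,-0.6,0],
    [-1,0,0,-0.6,0],
    [-1,0,0,-0.6,0],
    [-1,0,0,-0.4,0],
    [-1,0,0,0,0],
    [-1,0.6,0.6,0,0],
    [-1,0.6,0.8,0,0],
    [-1,0.6,0.8,0,0],
    [-1,0.6,0.8,0,0],
    [-1,0.6,0.8,0,0],
    [-1,0.6,0.5,0,0],
    [-1,0.5,0,0,0],
    [-1,0.5,0,0,0],
    [-1,0.3,0,0,0],
    [-1,0,0,0,0],
  ],
)

```text
time: 16.9
ee_pos: [0.4604, 0.0211, 0.2628]
eef_rot: [-0.675, 0.738, -0.007, -0.007]
ft_force: [1.3, 0.2, -0.4]
width: 0.0872
```

```bash
python3 d.py .608 .156 .250
python3 - <<'E'
from h import *
np.set_printoptions(precision=4,suppress=True)
a=camera("side");b=camera("top")
for c in("top","side"):
  for q,z in dict(goblet=.012,mate_green=.012,goblet_amber=.012,goblet_clear=.012,dish=.005).items():
    for r in pinpoint(q,c)[:1]: print(c,q,r["conf"],r["xy"],at_z(c,r["xy"],z))
cv2.imwrite('pics/f.png',cv2.resize(np.hstack([a[180:384,110:320],b[100:304,80:290]]),None,fx=1.9,fy=1.9,interpolation=2))
E
```

```text
t 16.9 pos [0.46  0.021 0.263] xang -95.15782965967541 tilt [-0.001 -0.019 -1.   ] w 0.08717646101646187 F [ 1.284  0.223 -0.387]
units to go [-4.929 -4.494  0.338]
top goblet 0.67 [166.5, 186.7] [0.6054 0.1527 0.012 ]
top mate_green 0.58 [167.6, 152.8] [0.6895 0.1512 0.012 ]
top goblet_amber 0.89 [127.0, 145.2] [0.7089 0.2518 0.012 ]
top goblet_clear 0.83 [206.6, 154.4] [0.6852 0.055  0.012 ]
top dish 0.79 [325.9, 231.2] [ 0.4954 -0.2371  0.005 ]
side goblet 0.96 [233.8, 279.7] [0.6057 0.1486 0.012 ]
side mate_green 0.96 [183.5, 278.5] [0.6983 0.1499 0.012 ]
side goblet_clear 0.6 [197.3, 241.6] [0.6876 0.0561 0.012 ]
side dish 0.74 [286.5, 159.7] [ 0.5006 -0.2566  0.005 ]
```

View pics/f.png

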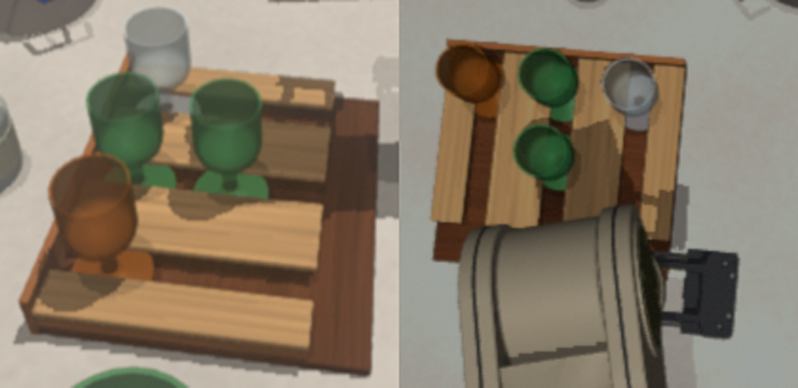

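The goblet stands upright in the middle lane, 84 to 93 mm from mate_green centre to centre. The rack goblets are unmoved and the arm is clear, so I hand it in.

```bash
python3 -c "
from bench import *
print(close_job())"
```

```text
the job is handed in; nothing more can be done
None
```

I took the green goblet out of the tray by its bowl and slid it upright under the rails of the middle lane, behind the other green goblet. I set it down, let go, moved the arm clear and handed the job in at about 17 s of the 42 s allowed. No verdict was reported.

**Last checks:**
- **Position:** the centres are about 84 mm apart by the top camera and 93 mm by the side camera. Both are under 105 mm. The gap between the feet was about 16 mm just after release.
- **Other goblets:** they stand upright and match their starting positions within measuring noise, except that the side camera did not find the amber one. The top camera puts it 3 mm from its start.
- **Dish:** its last two readings disagreed with each other by about 20 mm and with the start by 10 to 15 mm. I put this down to detection noise, as the arm never came near it, but did not confirm it further.
- **Release:** the wrist force did not clearly show the foot touching the board before I let go, so the goblet may have dropped about 1 mm. It settled upright.

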